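# Close up the drive enclosure and start the positioning rig

## Task

Make the positioning rig ready to run: first turn the T-handle on the drive enclosure clockwise through its quarter turn to the stop, so that the lid is drawn down tight on its gasket. Then, on the push-button station, press each key fully home and let it up again, one at a time in this order: the square key (safety reset), the round flat key (drive power), the long bar key (home). Press no key before the lid is tight, do not press the mushroom-headed stop button, and leave the other things on the bench where they are.

Things in the scene. Friction and masses are not known exactly. Their poses are not given: they have to be found in the camera images.
- enclosure: Grey steel drive enclosure lying on its back, fixed, 220 x 240 mm (x, y), 126 mm high with its lid tight. Origin: centre of its underside, on the table; z up. The lid's hinge is along the far (+x) edge, the T-handle near the middle of the opposite edge. Enclosure and station change sides of the bench from start to start.
- lid (a joint): Draw-down of the flat lid about its hinge: 0 = standing proud on its uncompressed black gasket, handle edge about 7 mm up (start); 0.030 rad = fully tight. Only the T-handle moves it, in step with its turn (helical cam). Pushing on the lid does not close it.
- latch (a joint): Turn of the T-handle: grows clockwise seen from above, from 0 (open; bar parallel to the enclosure's y) to 1.571 rad (stop; bar along the enclosure's x, lid tight). Starts between 0 and 0.25. It takes 0.2 to 0.3 N m and stays where it is left, so the turn may be made in one grasp or several.
- latch_grip (a point): Centre of the T-handle's dark metal crossbar, on the turning axis; turns with it. Bar 84 mm along this point's y, 18 mm wide (x), 18 mm high, on a 20 mm stem; its underside is 24 mm above the lid, over a round boss 5 mm high, 54 mm across. z is the axis, upright within 2 degrees. 185 mm from the hinge line, 165 mm above the table at the start; sinks 5.5 mm as it is turned to the stop: follow it down.
- station: Push-button station, fixed: grey box 190 x 200 mm (x, y), 70 mm high, aluminium top plate. Origin: centre of its underside, z up. On top a two-by-two array of push buttons with black caps in steel bezels, at x = -45 and +33 mm, y = -45 and +45 mm; the three white lamps in a row at the far edge are only lamps.
- key_square (a joint): The square key (safety reset). Joint value = how far this key's cap is pressed: 0 at rest, 0.006 m fully home (it stops there); spring return, 1.5 N to start it moving, 5 N fully home.
- key_square_top (a point): Centre of the top face of the square key, 42 x 42 mm in a 56 mm square bezel; axes parallel to the station's. At rest 86 mm above the table and 10 mm above its bezel; sinks 6 mm when pressed. The three keys change places among themselves from start to start, in the array's places other than the stop's.
- key_round (a joint): The round flat key (drive power). Joint value = how far this key's cap is pressed: 0 at rest, 0.006 m fully home (it stops there); spring return, 1.5 N to start it moving, 5 N fully home.
- key_round_top (a point): Centre of the top face of the round flat key, 46 mm across in a 62 mm round bezel; axes parallel to the station's. At rest 86 mm above the table and 10 mm above its bezel; sinks 6 mm when pressed. The three keys change places among themselves from start to start, in the array's places other than the stop's.
- key_bar (a joint): The long bar key (home). Joint value = how far this key's cap is pressed: 0 at rest, 0.006 m fully home (it stops there); spring return, 1.5 N to start it moving, 5 N fully home.
- key_bar_top (a point): Centre of the top face of the long bar key, 28 mm (x) by 64 mm (y) in a 42 x 78 mm bezel; axes parallel to the station's. At rest 86 mm above the table and 10 mm above its bezel; sinks 6 mm when pressed. The three keys change places among themselves from start to start, in the array's places other than the stop's.
- stop (a joint): The stop button, not to be pressed: 0 at rest, 0.006 m fully in; spring return, 2.7 N to start it moving.
- stop_top (a point): Top of the mushroom-headed stop button, a domed head 66 mm across that hides its bezel from above and stands 32 mm above the station's plate (102 mm above the table); always at x = -45, y = -45 mm of the station.
- carriage: Bystander: steel linear-guide carriage 80 x 60 x 35 mm between enclosure and station. Origin under its centre.
- screwdriver: Bystander: screwdriver 200 mm long lying between enclosure and station, beyond the carriage. Origin near its middle.
- mug: Bystander: white mug, 80 mm across, 95 mm high, beyond the task's things on the right. Origin under its centre.
- caliper: Bystander: digital caliper 235 mm long, lying flat beyond the task's things on the left. Origin under its middle.
- tape_roll: Bystander: roll of grey tape 104 mm across, 48 mm high, on the left. Origin under its centre.
- phone: Bystander: black phone 150 x 72 x 9 mm lying on the right. Origin under its centre.
- profile: Bystander: offcut of slotted aluminium profile 160 x 40 x 40 mm on the left. Origin under its centre.

How it is judged (in metres and radians):
On the way, in this order (a step that is already met when the one before it is completed fails the run):
1. the T-handle is turned to its stop and the lid is drawn tight, no key pressed (value of joint latch above 1.35 rad and value of joint lid above 0.0255 rad and value of joint each of key_square, key_round, key_bar below 0.0015 m), for 0.1 s.
2. the square key is pressed fully home, the other keys up, the lid tight (value of joint latch above 1.35 rad and value of joint lid above 0.0255 rad and value of joint key_square above 0.0045 m and value of joint each of key_round, key_bar below 0.0015 m), for 0.05 s.
3. the round key is pressed fully home, the other keys up, the lid tight (value of joint latch above 1.35 rad and value of joint lid above 0.0255 rad and value of joint key_round above 0.0045 m and value of joint each of key_square, key_bar below 0.0015 m), for 0.05 s.
4. the bar key is pressed fully home, the other keys up, the lid tight (value of joint latch above 1.35 rad and value of joint lid above 0.0255 rad and value of joint key_bar above 0.0045 m and value of joint each of key_square, key_round below 0.0015 m), for 0.05 s.
At the end, for the whole second after the job is handed in: The T-handle stands at its stop (within 0.22 rad) with the lid drawn tight (within 0.0045 rad, under 1 mm at the handle), at rest, and all three keys and the stop button are up (within 1 mm) (value of joint latch above 1.35 rad and value of joint lid above 0.0255 rad and value of joint each of key_square, key_round, key_bar, stop below 0.001 m and velocity of joint latch below 0.05 rad/s); the robot touches nothing.
It fails at once if a key pressed before the lid is tight (value of joint any of key_square, key_round, key_bar above 0.003 m and not (value of joint latch above 1.35 rad and value of joint lid above 0.0255 rad)).
It fails at once if two keys pressed at once (value of joint each of key_square, key_round above 0.003 m or value of joint each of key_square, key_bar above 0.003 m or value of joint each of key_round, key_bar above 0.003 m).
It fails at once if the stop button pressed (more than 2 mm) (value of joint stop above 0.002 m).
It fails at once if a bystander moved by more than 30 mm (distance of any of carriage, screwdriver, mug, caliper, tape_roll, phone, profile from where it was at the start of the episode above 0.03 m).
It also fails if it takes over 54 s, if anything falls off the work surface, if the arm or the gripper's body presses on something with over 40 N, if the wrist force passes 120 N, or if a joint passes its speed limit or range.

## Robot

A 6-joint arm with a two-finger parallel gripper is mounted at the origin on the work surface. World frame = base frame: x ahead of the robot, y to its left, z up, the work surface at z = 0. Lengths are in mm, angles in rad, forces in N, time in s.
With the tool pointing down it reaches from about 350 to 775 mm from the base axis. Payload 7.3 kg.
Tool frame: the origin (TCP) lies at the very end of the fingers, on their centre line; the grasp point (between the pads) lies 19 mm behind it (bot.tcp_to_grasp is the distance from the TCP to the grasp point, in mm); z points along the fingers, y is the direction in which the jaws open and shut (so a half turn about z gives the same grasp; the last joint's range is limited). The gripper opens to 92 mm and grips with 3 to 60 N. Pads are 19 mm wide; open, the fingers measure 130 mm over their backs; the gripper's body (75 mm by 190 mm) begins 47 mm behind the grasp point.
Start: joints at [1.096, 0.342, 1.524, -0, 1.275, -0.146], TCP at [169.512, 496.901, 226.741] pointing down, gripper open.
Joint ranges: [-2.53, 2.53], [-0.77, 2.02], [0.04, 2.7], [-1, 4.14], [0.28, 2.66], [-3.11, 3.11]. Speed limits (rad/s): [2.57, 2.57, 3.14, 3.14, 3.14, 3.14].

## Interface

Orientations are given as [roll, pitch, yaw] about the fixed x, y, z axes, in that order (R = Rz(yaw) Ry(pitch) Rx(roll)).
In Python, from plant import bot gives the robot as it stands. The module is installed in compiled form; this text tells all that it offers.
- The arm moves only by the tool carry_out, never from a script. Its argument "motion" is a list of rows, each a list of 5 numbers: the closure, from 0 (fully open) to 1 (shut), then the shift along the tool's x, y, z in mm, then the turn about the tool's z in degrees. In form: [[claw, dx, dy, dz, spin], ...]. A call has 1 to 10 rows; each row is the pose to reach, as a shift and turn from the pose measured when the call began, along the tool's axes at that moment; what a row does not reach only later rows make up. A row lasts 1/8 s, in which the tool goes at most 62.5 mm and 10.7 degrees, less where a joint would pass 70% of its speed; a pose out of reach is approached as far as the arm can. A call with a gripper value outside its range is refused whole. The fingers move at their own pace and stop on an object; the grip force is fixed at half the most. Time passes only in rows, so rows that repeat a pose let the fingers close. It gives the time, the measured TCP pose, the force and the opening at its end, in the units of the state.
- bot.get_obs(): the state, without advancing time (a new reading comes with each control period).
- bot.capture(name): name is "side" or "top"; returns a dict with "color" (420x560x3 uint8, red, green, blue), "depth" (420x560 float32, mm along the optical axis (not along the pixel's ray), 0 where there is no reading), "K" (3x3 intrinsics, pixels), "camera_from_world" (4x4, takes a point from world to camera coordinates). Camera axes: x right, y down, z forward; pixel columns grow to the right and rows downward; lengths in mm; the calibration is good to about 2 mm. A picture is of the moment at which its call begins.
- bot.close_job(): hands the job in, once; it reports no verdict.
The state is a dict: "time": time; "joint_positions": joint angles; "dq": joint speeds; "tau": joint torques, N m; "tool_pos": TCP position; "tcp_rot": TCP orientation; "contact_force": force on the tool from outside, world axes, zero at the start; "moment": the same for the moment, N m; "grip_width": finger opening in mm.
Only numpy, scipy, OpenCV 4.12 (cv2) and the standard library are available. Lean on these libraries where they do the work, as an engineer would, in place of code of your own. Each camera call takes 0.05 s, during which the arm holds its last target.

## Working session

There is one attempt and no reset: what is moved stays moved. The work goes in short steps, Python scripts to look and compute and a tool call to move; the robot and the scene stay as the last step left them, time stands still between calls to the robot, and variables do not carry over. Pictures are saved under pics/ and viewed, and the job is handed in when it is done.

Besides the shell and the picture viewer there is one more tool, called by a JSON object that holds its "api" and its "payload". carry_out: Moves the arm, as the interface text tells. Its arguments: {"type":"object","properties":{"motion":{"type":"array","items":{"type":"array","items":{"type":"number"}}}},"required":["motion"]}

```bash
mkdir -p pics; python3 - <<'E'
from plant import bot
import cv2,numpy as np
o=bot.get_obs();print(o)
for n in("top","side"):
    c=bot.capture(n);cv2.imwrite(f"pics/{n}0.png",c["color"][:,:,::-1]);np.savez(f"{n}0.npz",**c)
    print(n,c["K"],c["camera_from_world"])
E
```

```text
{'time': 0.0, 'joint_positions': array([ 1.09598401e+00,  3.42762960e-01,  1.52501635e+00, -2.53789415e-05,
        1.27539654e+00, -1.45989192e-01]), 'dq': array([ 1.44406058e-03, -6.60202219e-04, -4.14414557e-04,  1.19349424e-05,
        8.99499624e-04,  1.28126551e-03]), 'tau': array([ 1.36803224e-03, -4.31254506e+01, -2.44218206e+01,  7.18939933e-02,
        5.60230238e-02, -1.35536793e-04]), 'tool_pos': array([169.33056229, 496.51220095, 226.02431585]), 'tcp_rot': array([-3.14002277e+00, -2.06299042e-04,  2.81277677e+00]), 'contact_force': array([-0.29491039,  0.12190634,  0.06446966]), 'moment': array([ 1.48949308e-02, -2.16900452e-04, -3.52516579e-05]), 'grip_width': 91.83017279386533}
top [[460.3002935    0.         281.91455347]
 [  0.         460.3002935  201.81548554]
 [  0.           0.           1.        ]] [[-1.76071099e-02 -9.99815905e-01 -7.62536560e-03  1.61602977e+00]
 [-9.93298534e-01  1.83626188e-02 -1.14108881e-01  6.00522451e+02]
 [ 1.14227895e-01  5.56513687e-03 -9.93438985e-01  1.36807553e+03]
 [ 0.00000000e+00  0.00000000e+00  0.00000000e+00  1.00000000e+00]]
side [[440.37867235   0.         276.60323598]
 [  0.         440.37867235 215.6345052 ]
 [  0.           0.           1.        ]] [[-9.89412646e-01 -1.44350084e-01 -1.50222528e-02  5.97442437e+02]
 [-9.45801016e-02  7.19840508e-01 -6.87665796e-01  1.50183531e+02]
 [ 1.10078242e-01 -6.78964429e-01 -7.25871948e-01  1.63461505e+03]
 [ 0.00000000e+00  0.00000000e+00  0.00000000e+00  1.00000000e+00]]
```

View pics/top0.png

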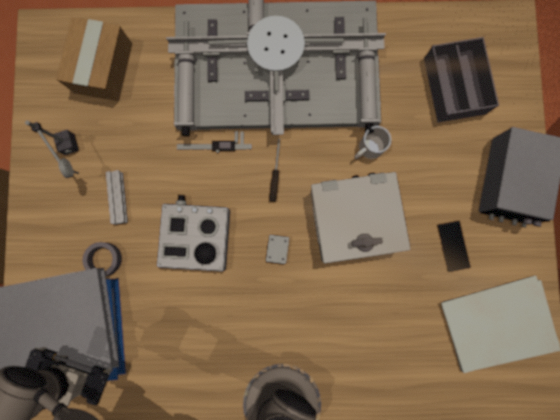

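View pics/side0.png

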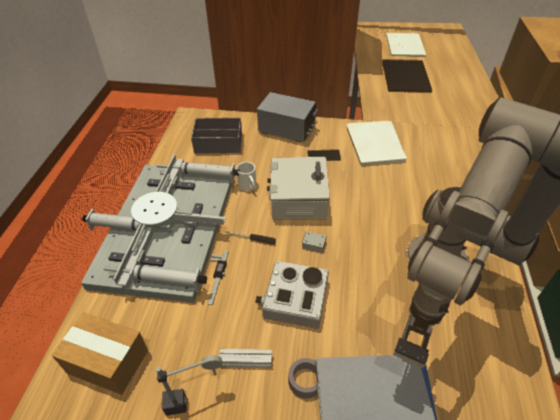

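The top picture shows the enclosure on the right with its handle near (364,242). The station is on the left, with square (178,225), round (208,226), bar (175,251) and stop (205,252). Next I enlarge and measure.

```bash
cat > h.py <<'E'
import numpy as np,cv2
def load(n): return dict(np.load(n+".npz"))
def cloud(c):
    d=c["depth"].astype(float);v,u=np.mgrid[:d.shape[0],:d.shape[1]]
    K=c["K"];p=np.stack([(u-K[0,2])/K[0,0]*d,(v-K[1,2])/K[1,1]*d,d],-1)
    T=np.linalg.inv(c["camera_from_world"]);w=p@T[:3,:3].T+T[:3,3];w[d==0]=np.nan;return w
def ray(c,u,v,z):
    K=c["K"];T=np.linalg.inv(c["camera_from_world"]);r=T[:3,:3]@np.linalg.inv(K)@[u,v,1]
    return T[:3,3]+r*(z-T[2,3])/r[2]
def proj(c,p):
    q=c["camera_from_world"]@np.append(p,1);q=c["K"]@q[:3];return q[:2]/q[2]
E
python3 - <<'E'
from h import *
t=load("top0");w=cloud(t);s=load("side0");ws=cloud(s)
a=cv2.resize(t["color"][165:275,300:420],None,fx=4,fy=4,interpolation=cv2.INTER_CUBIC)
b=cv2.resize(t["color"][190:280,150:240],None,fx=4,fy=4,interpolation=cv2.INTER_CUBIC)
b=cv2.copyMakeBorder(b,0,80,0,0,cv2.BORDER_CONSTANT)
im=np.hstack([a[:, :430],b]);cv2.imwrite("pics/z0.png",im[:,:,::-1])
for u,v in[(178,225),(208,226),(175,251),(205,252),(193,240),(364,242),(350,241),(379,242),(340,210)]:print(u,v,w[v,u].round(1))
# handle points
for nm,W in(("top",w),("side",ws)):
    m=(W[...,2]>148)&(W[...,0]>400)&(W[...,0]<620)&(W[...,1]>-330)&(W[...,1]<-60)
    P=W[m];print(nm,len(P),np.median(P,0),P.min(0),P.max(0))
    if len(P)>5:
        r=cv2.minAreaRect(P[:,:2].astype(np.float32));print(r, cv2.boxPoints(r))
    m=(W[...,2]>60)&(W[...,2]<78)&(W[...,0]>400)&(W[...,0]<700)&(W[...,1]>60)&(W[...,1]<400)
    r=cv2.minAreaRect(W[m][:,:2].astype(np.float32));print("station",r,np.median(W[m][:,2]))
    m=(W[...,2]>110)&(W[...,2]<140)&(W[...,0]>400)&(W[...,0]<750)&(W[...,1]>-400)&(W[...,1]<-40)
    r=cv2.minAreaRect(W[m][:,:2].astype(np.float32));print("encl",r,np.median(W[m][:,2]))
E
```

```text
178 225 [532.  295.5  85. ]
208 226 [527.5 207.8  84.4]
175 251 [456.5 302.6  89.5]
205 252 [452.  213.7 100.4]
193 240 [488.1 254.7  68.7]
364 242 [ 470.6 -230.1  176.6]
350 241 [ 475.2 -198.9  129.8]
379 242 [ 470.  -271.3  173.4]
340 210 [ 563.7 -174.4  123.7]
top 218 [ 473.01925475 -236.3644423   173.47649101] [ 462.32526545 -278.34827298  160.68142652] [ 484.08012593 -195.3038464   181.90070002]
((473.20404052734375, -236.7713623046875), (82.94205474853516, 21.74489402770996), 89.42557525634766) [[ 461.91638 -278.13132]
 [ 483.66016 -278.3493 ]
 [ 484.4917  -195.4114 ]
 [ 462.74792 -195.19342]]
station ((498.9974670410156, 258.4056091308594), (200.1726837158203, 189.73484802246094), 85.51163482666016) 70.88412867915599
encl ((547.2244873046875, -228.05661010742188), (231.06906127929688, 247.12200927734375), 7.574791431427002) 129.13080612334352
side 72 [ 474.11200207 -228.56897762  173.90955011] [ 464.43463146 -277.32127061  151.90746301] [ 484.40546501 -195.43839396  183.69560606]
((474.4320068359375, -236.50318908691406), (19.486804962158203, 82.48522186279297), 3.1274421215057373) [[ 462.45306 -195.85358]
 [ 466.9532  -278.21597]
 [ 486.41095 -277.1528 ]
 [ 481.91083 -194.7904 ]]
station ((500.3916015625, 257.71343994140625), (201.84823608398438, 190.36253356933594), 85.32804107666016) 71.334022460896
encl ((548.7029418945312, -230.2508544921875), (231.22216796875, 257.4228820800781), 7.800993919372559) 130.5305464302396
```

View pics/z0.png

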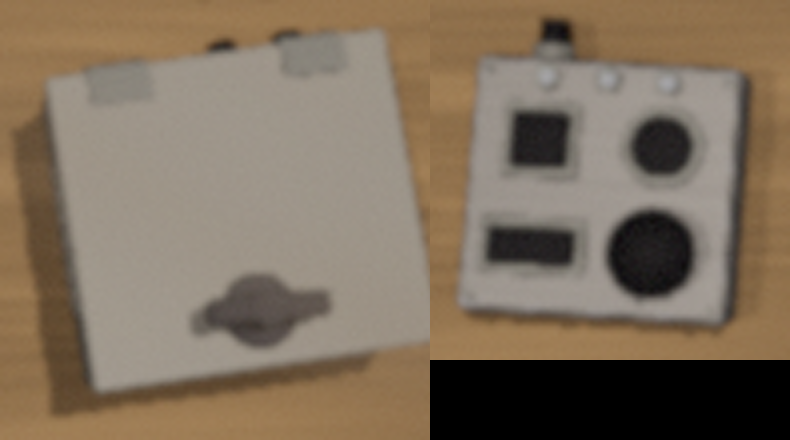

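```bash
cat >> h.py <<'E'
from scipy.spatial.transform import Rotation as R
def plan(targets):
    "targets: (x,y,z,jawdeg|None) -> shifts from present pose"
    from plant import bot
    o=bot.get_obs();M=R.from_euler("xyz",o["tcp_rot"]).as_matrix()
    jaw=np.degrees(np.arctan2(M[1,1],M[0,1]))
    print("t",o["time"],"pos",o["tool_pos"].round(1),"rot",o["tcp_rot"].round(4),"jaw",jaw.round(2),"w",round(o["grip_width"],1),"F",o["contact_force"].round(1),"q",o["joint_positions"].round(2))
    for x,y,z,j in targets:
        d=M.T@(np.array([x,y,z])-o["tool_pos"]);print((x,y,z,j),d.round(1),"spin",None if j is None else round((jaw-j+90)%180-90,1), )
E
python3 -c "
from h import *
plan([(450,200,235,None),(474,-237,235,1)])"
```

```text
t 0.1 pos [169.3 496.6 226.1] rot [-3.1402e+00 -2.0000e-04  2.8128e+00] jaw 71.16 w 91.6 F [0.1 0.3 0.5] q [ 1.1   0.34  1.52  0.    1.28 -0.15]
(450, 200, 235, None) [-361.4 -190.    -8.7] spin None
(474, -237, 235, 1) [-525.2 -595.9   -8.2] spin 70.2
```

{"api": "carry_out", "payload": {"motion": [[0,-55,-28,-9,0],[0,-110,-57,-9,7],[0,-164,-86,-9,14],[0,-218,-115,-9,21],[0,-272,-143,-9,28],[0,-326,-172,-9,35],[0,-361,-195,-9,42],[0,-383,-248,-9,49],[0,-405,-300,-9,56],[0,-427,-357,-9,63]]}}

```text
time: 1.35
tool_pos: [458.0, 19.2, 235.2]
tcp_rot: [-3.14, 0.001, 1.71]
contact_force: [0.8, -0.1, 0.5]
grip_width: 91.9
```

```bash
python3 -c "
from h import *
plan([(474,-237,235,1),(474,-237,200,1)])"
```

```text
t 1.35 pos [458.   19.2 235.2] rot [-3.1404e+00  9.0000e-04  1.7097e+00] jaw 7.96 w 91.9 F [ 0.8 -0.1  0.5] q [-0.12  0.21  1.68 -0.    1.25 -0.26]
(474, -237, 235, 1) [-255.9  -19.6    0.5] spin 7.0
(474, -237, 200, 1) [-255.9  -19.6   35.5] spin 7.0
```

{"api": "carry_out", "payload": {"motion": [[0,-55,-5,0,2],[0,-110,-9,0,4],[0,-165,-13,0,6],[0,-220,-17,0,7],[0,-256,-20,0,7],[0,-256,-20,10,7],[0,-256,-20,10,7]]}}

```text
time: 2.22
tool_pos: [472.9, -236.1, 224.2]
tcp_rot: [-3.138, -0.001, 1.587]
contact_force: [-0.7, 0.3, 0.5]
grip_width: 91.8
```

```bash
python3 - <<'E'
from h import *
plan([(474,-237,147,1)])
from plant import bot
c=bot.capture("side");np.savez("side1.npz",**c)
cv2.imwrite("pics/side1.png",cv2.resize(c["color"][120:250,230:370],None,fx=4,fy=4,interpolation=cv2.INTER_CUBIC)[:,:,::-1])
E
```

```text
t 2.225 pos [ 472.9 -236.1  224.2] rot [-3.1381e+00 -1.2000e-03  1.5874e+00] jaw 0.95 w 91.8 F [-0.7  0.3  0.5] q [-0.61  0.35  1.52 -0.    1.28 -0.62]
(474, -237, 147, 1) [-1.   1.4 77.2] spin -0.0
```

View pics/side1.png

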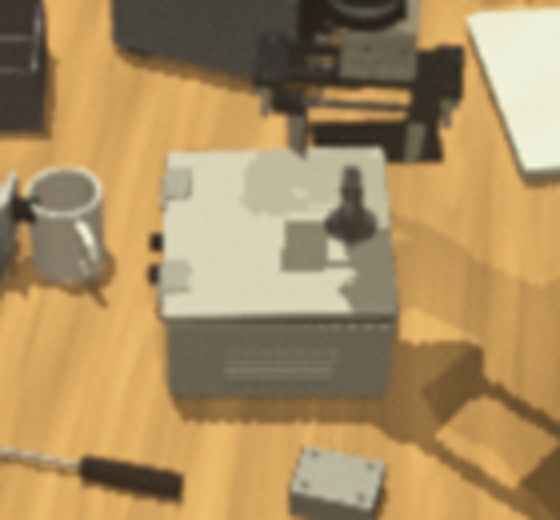

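The side view shows the open jaws above the T-handle (crossbar around (350,190) in the crop), one finger on each side of it. I go down next.

{"api": "carry_out", "payload": {"motion": [[0,-1,1,20,0],[0,-1,1,40,0],[0,-1,1,58,0],[0,-1,1,70,0],[0,-1,1,77,0],[0,-1,1,77,0]]}}

```text
time: 3.02
tool_pos: [474.1, -236.5, 147.8]
tcp_rot: [-3.139, -0.001, 1.589]
contact_force: [0.3, 1.0, 0.3]
grip_width: 92.0
```

{"api": "carry_out", "payload": {"motion": [[0.5,0,0,0,0],[0.7,0,0,0,0],[0.9,0,0,0,0],[1,0,0,0,0],[1,0,0,0,0],[1,0,0,0,0],[1,0,0,0,0]]}}

```text
time: 3.9
tool_pos: [474.1, -236.6, 147.8]
tcp_rot: [-3.139, -0.001, 1.589]
contact_force: [0.2, -0.5, -0.2]
grip_width: 26.3
```

```bash
python3 - <<'E'
from h import *
plan([(474,-237,147,1)])
from plant import bot
print(bot.get_obs()["moment"])
c=bot.capture("side");np.savez("side2.npz",**c)
cv2.imwrite("pics/side2.png",cv2.resize(c["color"][120:250,230:370],None,fx=4,fy=4,interpolation=cv2.INTER_CUBIC)[:,:,::-1])
E
```

```text
t 3.9 pos [ 474.1 -236.6  147.8] rot [-3.1389e+00 -6.0000e-04  1.5887e+00] jaw 1.03 w 26.3 F [ 0.2 -0.5 -0.2] q [-0.61  0.43  1.62 -0.    1.09 -0.62]
(474, -237, 147, 1) [-0.4 -0.1  0.8] spin 0.0
[-0.06304049  0.04769667  0.02638608]
```

View pics/side2.png

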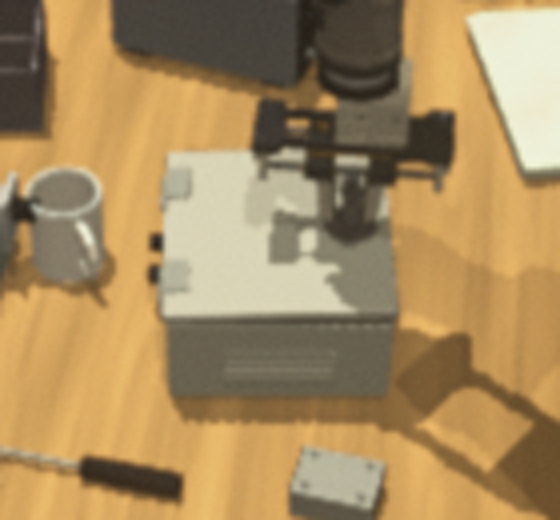

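The fingers are around the bar and still closing, with width 26.3 and no force.

{"api": "carry_out", "payload": {"motion": [[1,0,0,0,0],[1,0,0,0,0],[1,0,0,0,0]]}}

```text
time: 4.32
tool_pos: [471.7, -236.5, 147.6]
tcp_rot: [-3.133, -0.001, 1.589]
contact_force: [-6.3, -1.6, 3.9]
grip_width: 18.4
```

```bash
python3 - <<'E'
from h import *
plan([])
from plant import bot
print(bot.get_obs()["moment"])
E
```

```text
t 4.325 pos [ 471.7 -236.5  147.6] rot [-3.1332e+00 -1.3000e-03  1.5894e+00] jaw 1.07 w 18.4 F [-6.3 -1.6  3.9] q [-0.61  0.43  1.63 -0.    1.09 -0.62]
[-0.26518745  1.32631872  0.06422964]
```

{"api": "carry_out", "payload": {"motion": [[1,0,0,0.5,8],[1,0,0,1,16],[1,0,0,1.5,24],[1,0,0,2,32],[1,0,0,2.5,40],[1,0,0,2.5,40]]}}

```text
time: 5.08
tool_pos: [473.7, -237.5, 145.2]
tcp_rot: [-3.139, 0.003, 0.89]
contact_force: [7.6, -3.5, -5.6]
grip_width: 18.7
```

```bash
python3 - <<'E'
from h import *
plan([])
from plant import bot
print(bot.get_obs()["moment"])
E
```

```text
t 5.075 pos [ 473.7 -237.5  145.2] rot [-3.1394  0.0035  0.8898] jaw -39.02 w 18.7 F [ 7.6 -3.5 -5.6] q [-0.61  0.43  1.63 -0.    1.08  0.08]
[-0.62161025 -1.20221538  0.02781429]
```

{"api": "carry_out", "payload": {"motion": [[1,0,0,0.5,8],[1,0,0,1,16],[1,0,0,1.5,24],[1,0,0,2,32],[1,0,0,2.5,40],[1,0,0,3,44],[1,0,0,3,47],[1,0,0,3,47]]}}

```text
time: 6.08
tool_pos: [474.7, -240.4, 142.4]
tcp_rot: [3.135, 0.002, 0.069]
contact_force: [2.3, -10.6, -4.7]
grip_width: 18.7
```

```bash
python3 - <<'E'
from h import *
plan([])
from plant import bot
print(bot.get_obs()["moment"])
E
```

```text
t 6.075 pos [ 474.7 -240.4  142.4] rot [3.1348e+00 1.5000e-03 6.9300e-02] jaw -86.03 w 18.7 F [  2.3 -10.6  -4.7] q [-0.61  0.44  1.63 -0.01  1.07  0.9 ]
[-1.85494937 -0.35474327  0.18772622]
```

{"api": "carry_out", "payload": {"motion": [[1,0,0,0,3],[1,0,0,0,6],[1,0,0,0,6]]}}

```text
time: 6.45
tool_pos: [474.1, -240.7, 142.4]
tcp_rot: [3.134, 0.002, -0.033]
contact_force: [-5.0, -2.1, 1.8]
grip_width: 20.0
```

```bash
python3 - <<'E'
from h import *
plan([])
from plant import bot
print(bot.get_obs()["moment"])
c=bot.capture("side")
cv2.imwrite("pics/side3.png",cv2.resize(c["color"][120:250,230:370],None,fx=4,fy=4,interpolation=cv2.INTER_CUBIC)[:,:,::-1])
E
```

```text
t 6.45 pos [ 474.1 -240.7  142.4] rot [ 3.1339e+00  2.3000e-03 -3.3200e-02] jaw -91.9 w 20.0 F [-5.  -2.1  1.8] q [-0.61  0.44  1.63 -0.01  1.07  1.  ]
[-0.45176156  0.82837525  0.92661029]
```

View pics/side3.png

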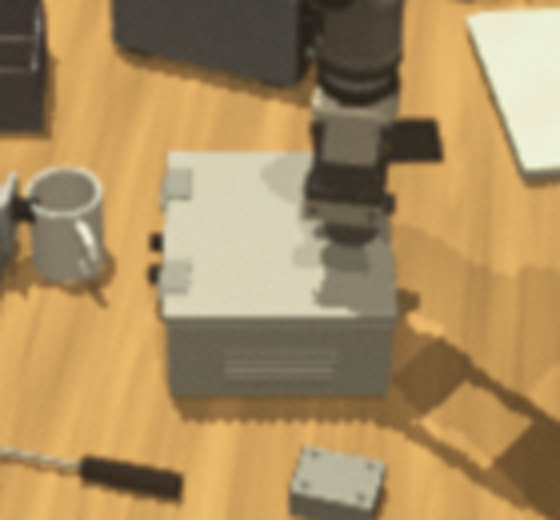

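Torque rose to 0.93 N m and the jaws were spread to 20 mm, so the handle is at its stop. I ease back, release and lift.

{"api": "carry_out", "payload": {"motion": [[0.9,0,0,0,-5],[0.5,0,0,0,-6],[0,0,0,0,-6],[0,0,0,0,-6],[0,0,0,0,-6],[0,0,0,0,-6],[0,0,0,0,-6]]}}

```text
time: 7.38
tool_pos: [474.2, -240.6, 142.4]
tcp_rot: [3.134, 0.003, 0.072]
contact_force: [-0.3, 0.6, 0.1]
grip_width: 74.4
```

```bash
python3 -c "
from h import *
plan([])"
```

```text
t 7.375 pos [ 474.2 -240.6  142.4] rot [3.1343e+00 2.9000e-03 7.1600e-02] jaw -85.89 w 74.4 F [-0.3  0.6  0.1] q [-0.61  0.44  1.63 -0.01  1.07  0.89]
```

{"api": "carry_out", "payload": {"motion": [[0,0,0,-25,0],[0,0,0,-55,0],[0,0,0,-90,0],[1,0,-55,-90,0],[1,0,-110,-90,0],[1,0,-165,-90,0],[1,0,-220,-90,0],[1,0,-280,-90,0],[1,0,-280,-90,0]]}}

```text
time: 8.5
tool_pos: [453.7, 42.8, 230.5]
tcp_rot: [3.135, 0.003, 0.078]
contact_force: [-0.3, -0.6, 0.8]
grip_width: 36.4
```

```bash
python3 - <<'E'
from h import *
plan([])
from plant import bot
for n in("top","side"):
    c=bot.capture(n);np.savez(n+"4.npz",**c);W=cloud(c)
    m=(W[...,2]>145)&(W[...,2]<190)&(W[...,0]>400)&(W[...,0]<620)&(W[...,1]>-330)&(W[...,1]<-120)
    P=W[m];r=cv2.minAreaRect(P[:,:2].astype(np.float32));print(n,len(P),r,np.median(P[:,2]))
    # lid height near handle edge vs before
    W0=cloud(load(n+"0"))
    m=(W0[...,0]>455)&(W0[...,0]<520)&(W0[...,1]>-180)&(W0[...,1]<-140)
    print("lid z before/after",np.nanmedian(W0[m][:,2]),np.nanmedian(W[m][:,2]))
    x0,x1,y0,y1=(300,420,165,275) if n=="top" else(230,370,120,230)
    cv2.imwrite(f"pics/{n}4.png",cv2.resize(c["color"][y0:y1,x0:x1],None,fx=4,fy=4,interpolation=cv2.INTER_CUBIC)[:,:,::-1])
E
```

```text
t 8.5 pos [453.7  42.8 230.5] rot [3.135e+00 2.700e-03 7.760e-02] jaw -85.56 w 36.4 F [-0.3 -0.6  0.8] q [-0.07  0.21  1.69 -0.01  1.24  1.43]
top 229 ((471.107666015625, -237.34445190429688), (83.03783416748047, 22.715566635131836), 6.374695777893066) 167.77284983791083
lid z before/after 130.82251477582804 125.93752399887103
side 3 ((514.8433227539062, -235.92254638671875), (0.2020503282546997, 5.248001575469971), 5.836739540100098) 159.66617038700656
lid z before/after 132.3193252163628 355.7966648350822
```

View pics/top4.png

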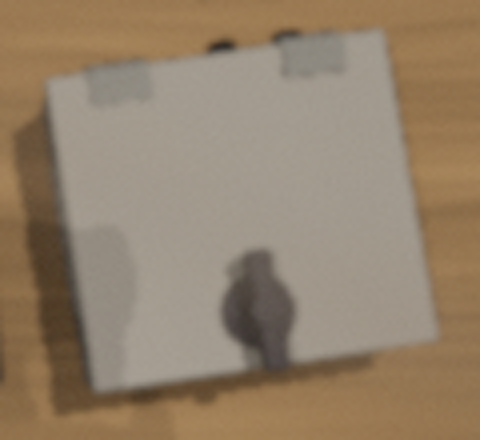

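View pics/side4.png

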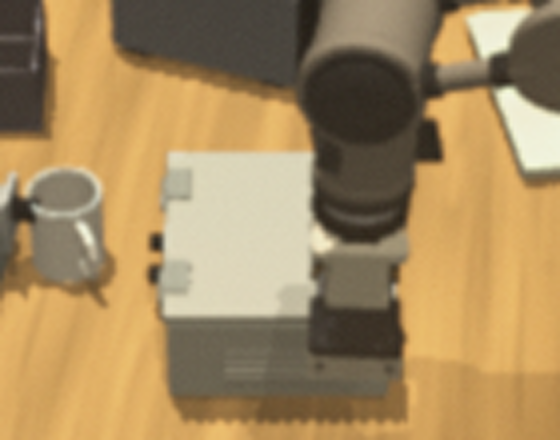

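The lid dropped about 5 mm, and the bar now lies parallel to the enclosure's sides, so it is tight. Now I locate the keys exactly.

```bash
python3 - <<'E'
from h import *
for n in("top4","top0","side0"):
    c=load(n);W=cloud(c);g=c["color"].max(2)
    m=((W[...,2]>78)&(W[...,2]<108)&(abs(W[...,0]-500)<95)&(abs(W[...,1]-258)<100)&(g<75)).astype(np.uint8)
    k,l,st,ce=cv2.connectedComponentsWithStats(m)
    P=[]
    for i in range(1,k):
        if st[i,4]<40: continue
        z=np.median(W[l==i][:,2]);zz=98 if z>94 else 86
        u,v=ce[i];p=ray(c,u,v,zz);print(n,ce[i].round(1),st[i,4],"z",z.round(1),p.round(1),W[l==i][:,:2].mean(0).round(1));P.append(p[:2])
    if len(P)==4:
        P=np.array(P);L=[(-45,-45),(-45,45),(33,-45),(33,45)]
        best=None
        import itertools
        for pm in itertools.permutations(range(4)):
            A=P[list(pm)];B=np.array(L,float)
            a0=A-A.mean(0);b0=B-B.mean(0);th=np.arctan2((b0[:,0]*a0[:,1]-b0[:,1]*a0[:,0]).sum(),(a0*b0).sum())
            Rm=np.array([[np.cos(th),-np.sin(th)],[np.sin(th),np.cos(th)]]);e=np.abs(a0-b0@Rm.T).max()
            if best is None or e<best[0]:best=(e,np.degrees(th),A.mean(0)-Rm@B.mean(0),(B@Rm.T+A.mean(0)-Rm@B.mean(0)))
        print(best)
c=load("top4");cv2.imwrite("pics/st4.png",cv2.resize(c["color"][190:290,150:330],None,fx=4,fy=4,interpolation=cv2.INTER_CUBIC)[:,:,::-1])
E
```

```text
top4 [176.9 224.2] 167 z 86.3 [534.5 298.6  86. ] [534.5 298.5]
top4 [207.5 226.1] 153 z 86.6 [527.2 209.1  86. ] [527.2 209. ]
top4 [204.5 253.1] 342 z 100.1 [448.9 215.7  98. ] [448.9 215.3]
top4 [174.7 250.9] 168 z 86.7 [456.9 304.2  86. ] [456.9 304. ]
(np.float64(0.7568523696237435), np.float64(-4.706936946483971), array([497.83208509, 256.40105169]), array([[449.29118662, 215.24547884],
       [456.67651224, 304.94195015],
       [527.02812843, 208.84486331],
       [534.41345404, 298.54133462]]))
top0 [176.9 224.3] 171 z 87.0 [534.2 298.5  86. ] [534.1 298.3]
top0 [207.5 226.1] 154 z 86.3 [527.2 209.1  86. ] [527.2 209. ]
top0 [204.8 253. ] 356 z 99.7 [449.1 214.6  98. ] [449.1 214.3]
top0 [174.8 250.9] 173 z 86.6 [456.9 304.   86. ] [456.9 303.8]
(np.float64(0.4224381648544693), np.float64(-4.445449643759059), array([497.81520874, 256.07996209]), array([[449.46264153, 214.70328696],
       [456.43853361, 304.43252929],
       [527.22798489, 208.65751383],
       [534.20387696, 298.38675616]]))
side0 [289.1 273.3] 94 z 87.2 [528.9 213.4  86. ] [528.8 214.1]
side0 [312.  275.7] 225 z 100.4 [451.3 221.4  98. ] [451.2 222.5]
side0 [283.6 295.4] 117 z 86.9 [535.4 302.5  86. ] [535.3 303. ]
side0 [307.2 299.9] 115 z 87.0 [458.3 309.3  86. ] [458.2 309.6]
(np.float64(1.2714310477248105), np.float64(-4.8458215791558095), array([499.42737589, 261.13117544]), array([[450.78685927, 220.09338624],
       [458.38958669, 309.77169207],
       [528.50805765, 213.50435581],
       [536.11078507, 303.18266163]]))
```

View pics/st4.png

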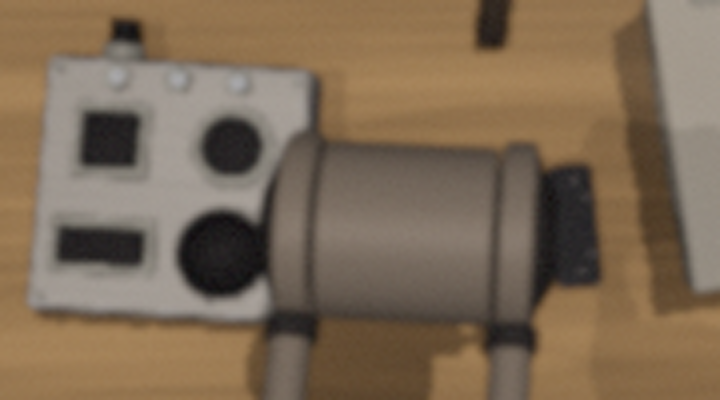

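Plate-frame fit agrees within 1 mm on the top camera and 4 mm between cameras. I use the averages: square (534.5,300), round (527.7,210.5), bar (457.3,306), yaw -4.6°.

```bash
python3 -c "
from h import *
plan([(534.5,300,150,85.4),(534.5,300,110,85.4)])"
```

```text
t 8.6 pos [454.4  39.5 230.5] rot [3.1338e+00 2.7000e-03 7.3400e-02] jaw -85.79 w 28.2 F [-0.1  0.1  0.1] q [-0.08  0.21  1.69 -0.01  1.24  1.42]
(534.5, 300, 150, 85.4) [  99.3 -254.5   78.2] spin 8.8
(534.5, 300, 110, 85.4) [  99.4 -254.8  118.2] spin 8.8
```

{"api": "carry_out", "payload": {"motion": [[1,20,-50,0,2],[1,40,-100,0,4],[1,60,-150,10,6],[1,80,-200,30,8],[1,99,-253,60,9],[1,99,-255,100,9],[1,99,-255,118,9],[1,99,-255,118,9]]}}

```text
time: 9.6
tool_pos: [534.3, 298.1, 108.3]
tcp_rot: [3.131, 0.005, -0.086]
contact_force: [-0.3, 0.7, -0.2]
grip_width: 0.4
```

```bash
python3 - <<'E'
from h import *
plan([(534.5,300,90,85.4),(534.5,300,78,85.4)])
from plant import bot
c=bot.capture("side")
cv2.imwrite("pics/side5.png",cv2.resize(c["color"][230:340,240:360],None,fx=4,fy=4,interpolation=cv2.INTER_CUBIC)[:,:,::-1])
E
```

```text
t 9.6 pos [534.3 298.1 108.3] rot [ 3.1314  0.0047 -0.0859] jaw -94.92 w 0.4 F [-0.3  0.7 -0.2] q [ 0.39  0.61  1.42 -0.01  1.12  2.05]
(534.5, 300, 90, 85.4) [ 0.1 -2.1 18.3] spin -0.3
(534.5, 300, 78, 85.4) [ 0.2 -2.2 30.3] spin -0.3
```

View pics/side5.png

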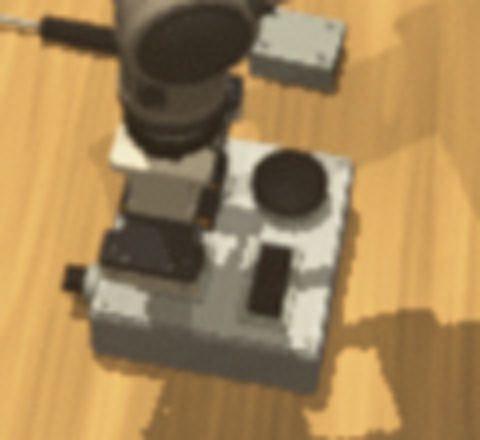

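The closed gripper stands over the square key, clear of the stop and the bar. I press.

{"api": "carry_out", "payload": {"motion": [[1,0,-1,12,0],[1,0,-1,20,0],[1,0,-1,25,0],[1,0,-1,29,0],[1,0,-1,30,0],[1,0,-1,30,0]]}}

```text
time: 10.4
tool_pos: [535.0, 299.1, 80.4]
tcp_rot: [3.132, 0.002, -0.086]
contact_force: [-2.2, -2.8, 4.7]
grip_width: 0.6
```

{"api": "carry_out", "payload": {"motion": [[1,0,0,2,0],[1,0,0,4,0],[1,0,0,4,0]]}}

```text
time: 10.78
tool_pos: [535.2, 299.2, 79.9]
tcp_rot: [3.133, -0.0, -0.085]
contact_force: [-7.0, -5.4, 23.4]
grip_width: 0.2
```

Hard stop reached (23 N), so the square key is home. I release and go to round.

{"api": "carry_out", "payload": {"motion": [[1,0,0,-15,0],[1,0,0,-40,0],[1,0,40,-40,0],[1,0,80,-40,0],[1,0,89,-40,0],[1,0,89,-25,0],[1,0,89,-25,0]]}}

```text
time: 11.65
tool_pos: [526.7, 211.5, 103.9]
tcp_rot: [3.133, 0.003, -0.085]
contact_force: [-0.7, 0.1, -0.2]
grip_width: 0.8
```

```bash
python3 - <<'E'
from h import *
plan([(527.7,210.5,90,85.4),(527.7,210.5,78,85.4)])
from plant import bot
c=bot.capture("side")
cv2.imwrite("pics/side6.png",cv2.resize(c["color"][230:340,240:360],None,fx=4,fy=4,interpolation=cv2.INTER_CUBIC)[:,:,::-1])
E
```

```text
t 11.65 pos [526.7 211.5 103.9] rot [ 3.1326e+00  2.7000e-03 -8.4600e-02] jaw -94.85 w 0.8 F [-0.7  0.1 -0.2] q [ 0.25  0.54  1.56 -0.01  1.04  1.91]
(527.7, 210.5, 90, 85.4) [ 1.1  0.8 13.9] spin -0.2
(527.7, 210.5, 78, 85.4) [ 1.1  0.7 25.9] spin -0.2
```

View pics/side6.png

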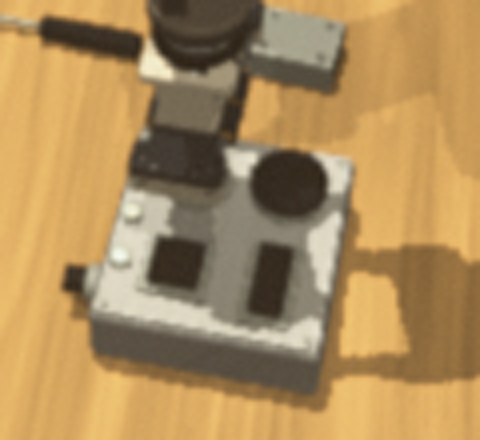

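The gripper is over the round key, the square key is up again, and the stop at (290,183) is clear.

{"api": "carry_out", "payload": {"motion": [[1,1,1,8,0],[1,1,1,16,0],[1,1,1,21,0],[1,1,1,25,0],[1,1,1,28,0],[1,1,1,30,0],[1,1,1,30,0]]}}

```text
time: 12.58
tool_pos: [528.0, 210.8, 79.6]
tcp_rot: [3.134, -0.001, -0.084]
contact_force: [-14.2, -2.3, 39.6]
grip_width: 0.3
```

{"api": "carry_out", "payload": {"motion": [[1,0,0,-15,0],[1,0,0,-45,0],[1,0,-40,-50,0],[1,0,-80,-50,0],[1,-20,-89,-50,0],[1,-60,-89,-50,0],[1,-78,-89,-50,0],[1,-78,-89,-25,0],[1,-78,-89,-25,0]]}}

```text
time: 13.7
tool_pos: [455.8, 305.1, 102.4]
tcp_rot: [3.132, 0.003, -0.084]
contact_force: [-0.4, -0.2, 0.7]
grip_width: 0.4
```

```bash
python3 - <<'E'
from h import *
plan([(457.3,306,90,85.4),(457.3,306,78,85.4)])
from plant import bot
c=bot.capture("side")
cv2.imwrite("pics/side7.png",cv2.resize(c["color"][230:340,240:360],None,fx=4,fy=4,interpolation=cv2.INTER_CUBIC)[:,:,::-1])
E
```

```text
t 13.7 pos [455.8 305.1 102.4] rot [ 3.1316e+00  2.5000e-03 -8.3800e-02] jaw -94.8 w 0.4 F [-0.4 -0.2  0.7] q [ 0.45  0.52  1.62 -0.01  1.01  2.11]
(457.3, 306, 90, 85.4) [ 1.4 -1.1 12.4] spin -0.2
(457.3, 306, 78, 85.4) [ 1.5 -1.3 24.4] spin -0.2
```

View pics/side7.png

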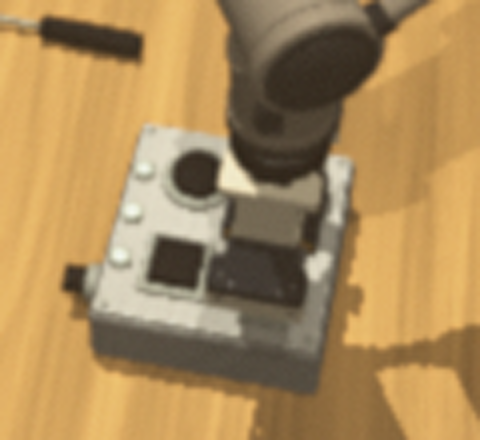

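The gripper is over the bar key, and the square and round keys are both up.

{"api": "carry_out", "payload": {"motion": [[1,1,-1,8,0],[1,1,-1,15,0],[1,1,-1,20,0],[1,1,-1,24,0],[1,1,-1,27,0],[1,1,-1,28,0],[1,1,-1,28,0]]}}

```text
time: 14.62
tool_pos: [458.3, 306.3, 79.6]
tcp_rot: [3.134, -0.002, -0.084]
contact_force: [-9.8, -6.7, 34.2]
grip_width: 0.2
```

Home (34 N). I release and retreat high.

{"api": "carry_out", "payload": {"motion": [[1,0,0,-15,0],[1,0,0,-60,0],[1,0,0,-120,0],[1,-10,100,-150,0],[1,-10,160,-150,0],[1,-10,220,-150,0],[1,-10,280,-150,0],[1,-10,290,-150,0],[1,-10,290,-150,0]]}}

```text
time: 15.75
tool_pos: [423.7, 16.9, 231.9]
tcp_rot: [3.134, -0.002, -0.088]
contact_force: [-0.2, 1.5, 0.3]
grip_width: 0.5
```

```bash
python3 - <<'E'
from h import *
plan([])
from plant import bot
c=bot.capture("top");W=cloud(c)
for n,(x,y) in dict(sq=(534.5,300),rd=(527.7,210.5),bar=(457.3,306),stop=(450,217)).items():
    m=np.hypot(W[...,0]-x,W[...,1]-y)<12;print(n,np.nanmedian(W[m][:,2]).round(1))
m=(W[...,2]>145)&(W[...,2]<190)&(W[...,0]>400)&(W[...,0]<620)&(W[...,1]>-330)&(W[...,1]<-150)
P=W[m];print(cv2.minAreaRect(P[:,:2].astype(np.float32)),np.median(P[:,2]))
cv2.imwrite("pics/top8.png",c["color"][:,:,::-1])
c=bot.capture("side");W=cloud(c);cv2.imwrite("pics/side8.png",c["color"][:,:,::-1])
for n,(x,y) in dict(sq=(534.5,300),rd=(527.7,210.5),bar=(457.3,306),stop=(450,217)).items():
    m=np.hypot(W[...,0]-x,W[...,1]-y)<12;print(n,np.nanmedian(W[m][:,2]).round(1))
E
```

```text
t 15.75 pos [423.7  16.9 231.9] rot [ 3.1335e+00 -2.4000e-03 -8.8400e-02] jaw -95.07 w 0.5 F [-0.2  1.5  0.3] q [-0.14  0.15  1.77 -0.01  1.22  1.53]
sq 87.0
rd 86.1
bar 86.3
stop 101.6
((471.037841796875, -237.12753295898438), (82.62635803222656, 24.142864227294922), 2.7906253337860107) 167.84618376984827
sq 87.3
rd 87.0
bar 86.9
stop 103.0
```

View pics/top8.png

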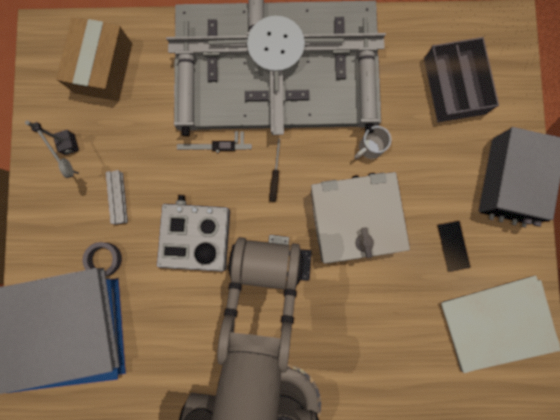

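The picture shows all keys up, the handle at (365,242) still along x, and every visible bystander where it was. I hand in.

```bash
python3 - <<'E'
from plant import bot
print(bot.get_obs()["dq"].round(3)); print(bot.close_job())
E
```

```text
[ 0.034  0.005 -0.003 -0.     0.     0.   ]
the job is handed in; nothing more can be done
None
```

I turned the T-handle clockwise to its stop in one grasp. I then pressed the square, round and bar keys fully home in that order, releasing each before the next. I handed the job in at about 16 s of the 54 s allowed; the hand-in gives no verdict.

- **Lid and handle:** At the stop the torque rose to 0.93 N m. Afterwards the lid edge was about 5 mm lower and the bar about 5.7 mm lower. Before the key presses the bar measured 6.4° of yaw, against about 7.7° for the enclosure sides.
- **Key presses:** Each key ended on a hard stop, at about 23 N for square, 40 N for round and 34 N for bar, with the fingertips at about 80 mm height.
- **After the last release:** All three caps read 86–87 mm and the stop button 102–103 mm, so all are up. The arm was clear of everything with no notable contact force. I checked the bystanders by eye only. None had visibly moved, but the arm partly hid the carriage.

**Disagreements:**
- The two cameras differed by about 4 mm in y on the key positions, so I used averages.
- The final bar angle read 2.8° from a noisy depth outline, against 6.4° earlier. Both are within the 0.22 rad tolerance.

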